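Make up two weldment kits on the welding bench

ROBOT

A 7-joint arm with a two-finger parallel gripper is mounted at the origin on the work surface. World frame = base frame: x ahead of the robot, y to its left, z up, the work surface at z = 0. Lengths are in m, angles in rad, forces in N, time in s.
With the tool pointing down it reaches from about 0.4 to 0.9 m from the base axis. Payload 5.5 kg.
Tool frame: the origin (TCP) lies midway between the tips of the shut fingers; the grasp point (between the pads) lies 19 mm behind it; x points along the fingers, y is the direction in which the jaws open and shut, and the axes are right-handed (so a half turn about x gives the same grasp; the last joint's range is limited). The gripper opens to 92 mm and grips with 3 to 60 N. Pads are 19 mm wide; open, the fingers measure 130 mm over their backs; the gripper's body (75 mm by 190 mm) begins 47 mm behind the grasp point.
Start: joints at [-0.985, 0.501, -0.427, 1.55, 0.221, 1.138, -0.21], TCP at [0.206, 0.616, 0.227] pointing down, gripper open.
Joint ranges: [-2.88, 2.88], [-0.31, 2.03], [-1.54, 1.56], [0.2, 2.42], [-1.41, 4.55], [0.19, 2.02], [-2.57, 2.57]. Speed limits (rad/s): [2.57, 2.57, 3.14, 3.14, 3.14, 3.14, 3.14].

INTERFACE

Orientations are given as a unit quaternion [x, y, z, w].
In Python, from bench import bot gives the robot as it stands.
- The arm moves only by the shell command python3 -m crank 'ROWS'. ROWS is JSON, a list of rows, each a list of 3 entries, a list of its own where there are three numbers: the closure, from -1 (fully open) to 1 (shut), so that 0 is half open, then the shift along the tool's x, y, z in m, then the turn, a rotation vector about the tool's x, y, z in rad. A call has 1 to 10 rows; each row is the pose to reach, as a shift and turn from the pose measured when the call began, along the tool's axes at that moment; what a row does not reach only later rows make up. A row lasts 1/8 s, in which the tool goes at most 62.5 mm and 10.7 degrees, less where a joint would pass 70% of its speed; a pose out of reach is approached as far as the arm can. A call with a gripper value outside its range is refused whole. The fingers move at their own pace and stop on an object; the grip force is fixed at half the most. Time passes only in rows, so rows that repeat a pose let the fingers close. It gives the time, the measured TCP pose, the force and the opening at its end, in the units of the state.
- bot.observe(): the state, without advancing time (a new reading comes with each control period).
- bot.read_camera(name): name is "scene" or "top" or "wrist"; returns a dict with "color" (420x560x3 uint8, red, green, blue), "fx", "fy", "cx", "cy" (pixels), "cam_to_world" (4x4, takes a point from camera to world coordinates). Camera axes: x right, y down, z forward; pixel columns grow to the right and rows downward; lengths in m; the calibration is good to about 2 mm. A picture is of the moment at which its call begins. There is no depth.
- bot.hand_in(): hands the job in, once; it reports no verdict.
The state is a dict: "t": time; "joint_pos": joint angles; "qvel": joint speeds; "joint_efforts": joint torques, N m; "position": TCP position; "tool_rot": TCP orientation; "ft_force": force on the tool from outside, world axes, zero at the start; "ft_torque": the same for the moment, N m; "finger_gap": finger opening in m.
Only numpy, scipy, OpenCV 4.12 (cv2) and the standard library are available. Lean on these libraries where they do the work, as an engineer would, in place of code of your own. Each camera call takes 0.05 s, during which the arm holds its last target.

TASK

Make up the two weldment kits from the stock on the bench. The blue tray gets the flat base plate and the brass hexagon boss, one in each compartment, and the red pipe stub then stands upright in the middle of the base plate; the green tray gets the white square tube stub and the yellow channel piece, one in each compartment. Which compartment is free to choose; every piece sits down on the tray floor (the red pipe on the plate) the same way up as it stands now, and the spare bare-metal pipe stub, the hammer and the paste tin stay where they are.

Things in the scene. Friction and masses are not known exactly. Their poses are not given: they have to be found in the camera images.
- blue_tray: Blue shallow kit tray, fixed to the bench (it does not move). Outer size 204 (its x) x 132 (its y) x 18 mm high, walls and floor 4 mm thick, floor top 4 mm above the bench. One divider across its middle (the plane x = 0, 4 mm thick, as high as the walls) makes two equal compartments, each 96 mm (x) by 124 mm (y) inside, centred at x = +50 mm and x = -50 mm. Origin: centre of its underside; z up.
- green_tray: Green shallow kit tray, fixed to the bench (it does not move). Outer size 204 (its x) x 132 (its y) x 18 mm high, walls and floor 4 mm thick, floor top 4 mm above the bench. One divider across its middle (the plane x = 0, 4 mm thick, as high as the walls) makes two equal compartments, each 96 mm (x) by 124 mm (y) inside, centred at x = +50 mm and x = -50 mm. Origin: centre of its underside; z up.
- base_plate_center (a point): Flat square plate of silvery bare steel, 50 x 50 x 10 mm, about 0.19 kg, lying flat on the bench. The point is its centre (5 mm up); x and y along its sides, z up.
- red_pipe_center (a point): Short red-painted steel pipe stub standing upright, outer diameter 42 mm, bore 34 mm, 50 mm high, about 0.19 kg. The point is its centre, half-way up on the pipe's axis; z along the axis.
- bare_pipe_center (a point): Spare pipe stub, same shape and size as the red one (42 mm across, 50 mm high, upright) but silvery bare metal; not used in any kit, stays where it is. The point is its centre, half-way up on the axis.
- hex_boss_center (a point): Brass hexagonal boss standing upright, 36 mm across flats, 45 mm high, a dark bore mark on top, about 0.31 kg. The point is its centre, half-way up; z up, two of its six flats face +y and -y (the others every 60 degrees).
- square_tube_center (a point): White-painted square tube stub standing on end, 40 x 40 mm outside, 4 mm walls, 50 mm high, about 0.2 kg. The point is its centre, half-way up; x and y across its sides, z along the tube.
- channel_center (a point): Yellow-painted U-channel piece, open side up, 55 mm long (x), 40 mm wide over its two flanges (y), 40 mm high; base and flanges 5 mm thick; about 0.26 kg. The point lies half-way up (20 mm over its underside) at the middle of its length and width; z up. Grip it across the flanges.
- paste_tin_center (a point): Bystander: low round closed tin, white with a red lid, 70 mm across, 50 mm high, standing at the far right of the work. The point is its centre, half-way up.
- hammer: Bystander: hammer, 260 mm long, wooden handle and steel head, lying across the bench (left to right) beyond the stock. Handle along its x axis.

How it is judged:
At the end, for the whole second after the job is handed in: Plate and boss in different halves of the blue tray, tube and channel of the green: on the floor (+4 mm), centres 18-82 mm from the divider, 45 mm from the long axis; red pipe on the plate within 12 mm; all level within 0.1 rad, still (20 mm/s); bare pipe moved under 20 mm ((((x of base_plate_center in the frame of blue_tray between 0.018 and 0.082 m and y of base_plate_center in the frame of blue_tray between -0.045 and 0.045 m and height (world z) of base_plate_center below 0.013 m) and (x of hex_boss_center in the frame of blue_tray between -0.082 and -0.018 m and y of hex_boss_center in the frame of blue_tray between -0.045 and 0.045 m and height (world z) of hex_boss_center below 0.0305 m)) or ((x of base_plate_center in the frame of blue_tray between -0.082 and -0.018 m and y of base_plate_center in the frame of blue_tray between -0.045 and 0.045 m and height (world z) of base_plate_center below 0.013 m) and (x of hex_boss_center in the frame of blue_tray between 0.018 and 0.082 m and y of hex_boss_center in the frame of blue_tray between -0.045 and 0.045 m and height (world z) of hex_boss_center below 0.0305 m))) and (((x of square_tube_center in the frame of green_tray between 0.018 and 0.082 m and y of square_tube_center in the frame of green_tray between -0.045 and 0.045 m and height (world z) of square_tube_center below 0.033 m) and (x of channel_center in the frame of green_tray between -0.082 and -0.018 m and y of channel_center in the frame of green_tray between -0.045 and 0.045 m and height (world z) of channel_center below 0.028 m)) or ((x of square_tube_center in the frame of green_tray between -0.082 and -0.018 m and y of square_tube_center in the frame of green_tray between -0.045 and 0.045 m and height (world z) of square_tube_center below 0.033 m) and (x of channel_center in the frame of green_tray between 0.018 and 0.082 m and y of channel_center in the frame of green_tray between -0.045 and 0.045 m and height (world z) of channel_center below 0.028 m))) and horizontal distance between red_pipe_center and base_plate_center below 0.012 m and z of red_pipe_center in the frame of base_plate_center between 0.026 and 0.034 m and angle between the z axis of each of base_plate_center, red_pipe_center, hex_boss_center, square_tube_center, channel_center and the z axis of blue_tray, either way round below 0.1 rad and linear speed of each of base_plate, red_pipe, hex_boss, square_tube, channel below 0.02 m/s and distance of bare_pipe_center from where it was at the start of the episode below 0.02 m); the robot touches nothing.
It fails at once if the spare bare-metal pipe stub is taken or shoved (moved more than 30 mm) (distance of bare_pipe_center from where it was at the start of the episode above 0.03 m).
It fails at once if the paste tin is shoved (moved more than 30 mm) (distance of paste_tin_center from where it was at the start of the episode above 0.03 m).
It fails at once if the hammer is shoved (moved more than 30 mm) (distance of hammer from where it was at the start of the episode above 0.03 m).
It also fails if it takes over 131 s, if anything falls off the work surface, if the arm or the gripper's body presses on something with over 40 N, if the wrist force passes 120 N, or if a joint passes its speed limit or range.

## Working session

There is one attempt and no reset: what is moved stays moved. The work goes in short steps, Python scripts to look and compute and a shell command to move; the robot and the scene stay as the last step left them, time stands still between calls to the robot, and variables do not carry over. Pictures are saved under pics/ and viewed, and the job is handed in when it is done.

```bash
ls; mkdir -p pics; python3 - <<'E'
from bench import bot
import cv2,numpy as np
print(bot.observe())
for n in("top","scene","wrist"):
    r=bot.read_camera(n); cv2.imwrite(f"pics/a_{n}.png",r["color"][:,:,::-1]); print(n,r["fx"],r["fy"],r["cx"],r["cy"],np.round(r["cam_to_world"],4).tolist())
E
```

```text
pics
{'t': 0.0, 'joint_pos': array([-0.98481165,  0.50184313, -0.4267784 ,  1.551449  ,  0.22080748,
        1.1383194 , -0.21030548]), 'qvel': array([ 4.56837382e-04, -6.69400470e-05,  6.45900759e-04, -6.25964760e-04,
        1.12529744e-04,  1.22178478e-04, -1.59556990e-03]), 'joint_efforts': array([-1.10395988e-04, -5.66609752e+01, -5.81559062e+00, -2.79105628e+01,
       -6.84350054e-02,  3.08168074e-02,  1.94735662e-04]), 'position': array([0.20601417, 0.61574175, 0.22568062]), 'tool_rot': array([ 0.11293095,  0.69804784, -0.11429393,  0.69779131]), 'ft_force': array([-0.73249873,  0.63442363,  0.53118512]), 'ft_torque': array([ 0.00261202, -0.05638705, -0.00183149]), 'finger_gap': 0.09179750228208172}
top 541.4899943897605 541.4899943897605 277.7640147808037 207.1405374369393 [[-0.0289, -0.9945, 0.1004, 0.4958], [-0.9993, 0.0309, 0.0189, -0.0138], [-0.0219, -0.0998, -0.9948, 1.356], [0.0, 0.0, 0.0, 1.0]]
scene 507.13288896889765 507.13288896889765 275.4814820064146 203.85073224507892 [[-0.0904, 0.752, -0.653, 1.2787], [0.9959, 0.0651, -0.0629, 0.0597], [-0.0047, -0.656, -0.7548, 0.79], [0.0, 0.0, 0.0, 1.0]]
wrist 357.1936840093883 357.1936840093883 284.5015184180199 206.81879620689668 [[0.3171, 0.9071, 0.2769, 0.1303], [0.9484, -0.303, -0.0935, 0.6404], [-0.0009, 0.2922, -0.9564, 0.3835], [0.0, 0.0, 0.0, 1.0]]
```

View pics/a_top.png

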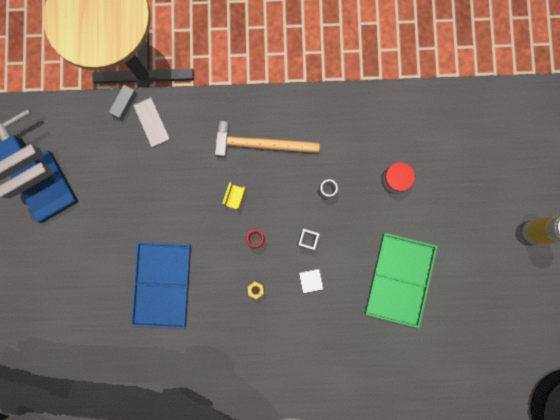

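View pics/a_scene.png

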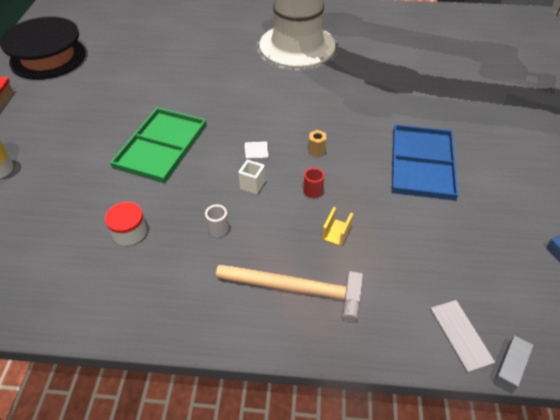

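View pics/a_wrist.png

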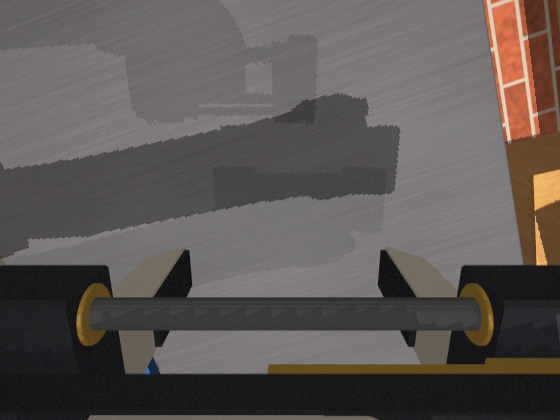

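```bash
python3 - <<'E'
import cv2
im=cv2.imread("pics/a_top.png")
def c(n,x,y,w,h,s): cv2.imwrite(f"pics/{n}.png",cv2.resize(im[y:y+h,x:x+w],None,fx=s,fy=s,interpolation=cv2.INTER_CUBIC))
c("c1",210,170,140,105,5.7) ; c("c2",220,215,130,95,6); c("c3",120,230,80,105,5); c("c4",355,150,90,180,3.3)
im=cv2.imread("pics/a_scene.png")
c("s1",200,120,170,125,4.6)
E
```

```text
(no output)
```

View pics/c1.png

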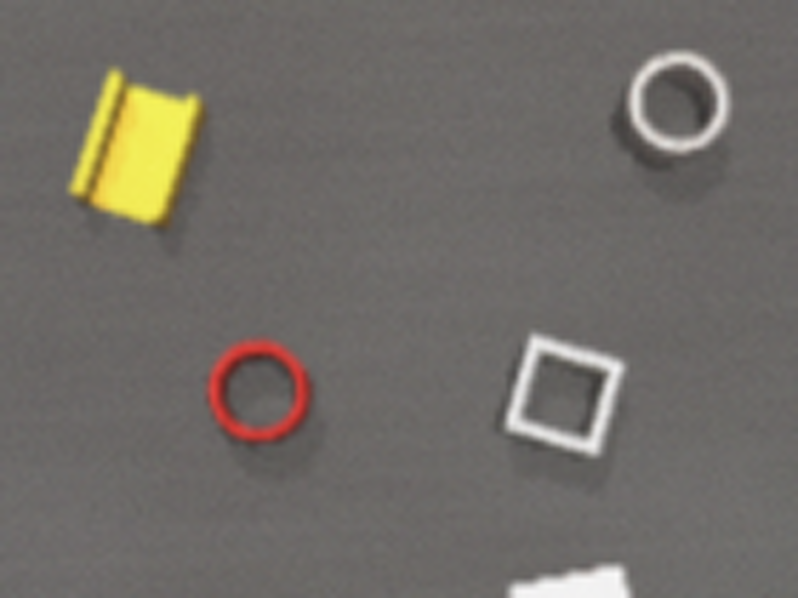

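View pics/c2.png

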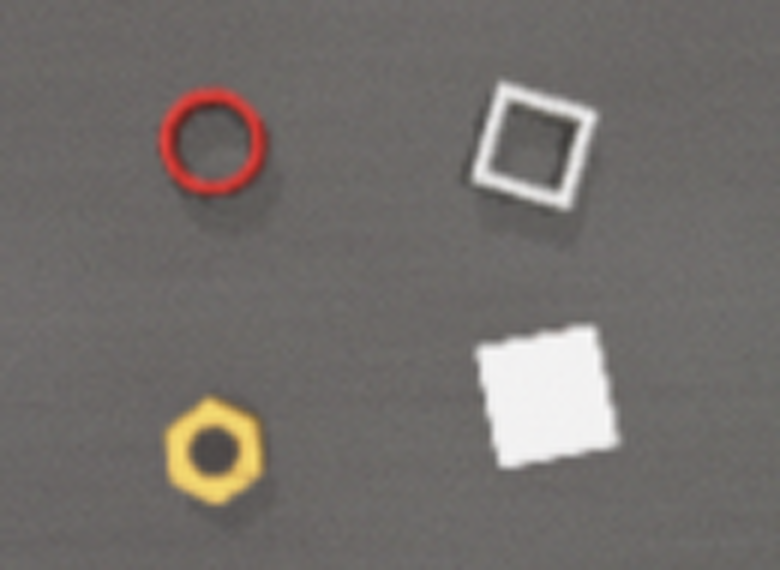

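View pics/c3.png

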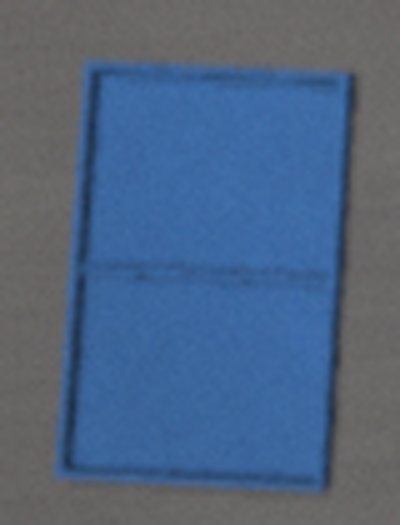

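View pics/c4.png

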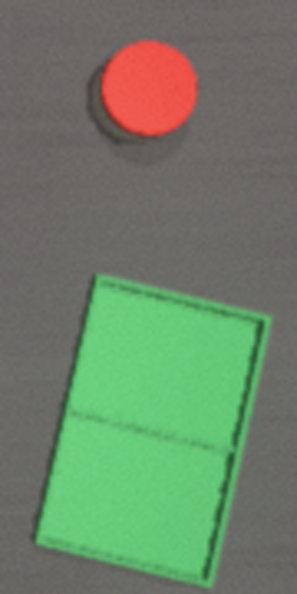

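View pics/s1.png

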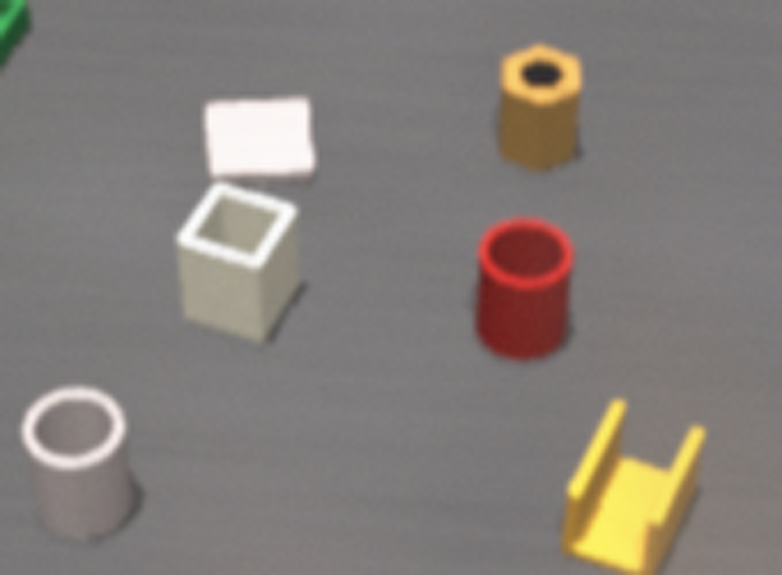

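```bash
cat > h.py <<'E'
import numpy as np
from scipy.spatial.transform import Rotation as R
TOP=dict(f=541.49,cx=277.764,cy=207.1405,T=np.array([[-0.0289,-0.9945,0.1004,0.4958],[-0.9993,0.0309,0.0189,-0.0138],[-0.0219,-0.0998,-0.9948,1.356],[0,0,0,1]]))
def ray(C,u,v,z):
    d=C['T'][:3,:3]@np.array([(u-C['cx'])/C['f'],(v-C['cy'])/C['f'],1.]); o=C['T'][:3,3]
    return o+d*(z-o[2])/d[2]
def crop(pts,s,ox,oy): return [((x+.5)/s-.5+ox,(y+.5)/s-.5+oy) for x,y in pts]
def cam(r): return dict(f=r['fx'],cx=r['cx'],cy=r['cy'],T=np.array(r['cam_to_world']))
E
python3 - <<'E'
from h import *
c1=(5.7,210,170);c2=(6,220,215);c3=(5,120,230);c4=(3.3,355,150)
D=dict(tube=(c2,.05,[(500,82),(597,112),(570,210),(472,182)]),plate=(c2,.01,[(475,346),(596,326),(619,444),(502,468)]),
chan=(c1,.04,[(110,68),(203,98),(165,222),(70,192)]),blue=(c3,.018,[(88,62),(352,75),(327,490),(58,478)]),green=(c4,.018,[(97,274),(272,317),(213,587),(35,544)]),
hex=(c2,.045,[(210,397),(264,431),(262,476),(215,504),(170,482),(167,430)]),red=(c2,.05,[(213,141)]),red1=(c1,.05,[(258,391)]),bare=(c1,.05,[(679,103)]),tin=(c4,.05,[(150,89)]))
for n,(c,z,p) in D.items():
    P=np.array([ray(TOP,u,v,z)[:2] for u,v in crop(p,*c)])
    e=np.roll(P,-1,0)-P
    print(n,P.mean(0).round(4),'edges',np.hypot(*e.T).round(4),'ang',np.degrees(np.arctan2(e[:,1],e[:,0])).round(1))
print(ray(TOP,255,145,.02),ray(TOP,221,135,.02))
from bench import bot
s=bot.observe();print(R.from_quat(s['tool_rot']).as_matrix().round(3))
E
```

```text
tube [ 0.5483 -0.0612] edges [0.0407 0.0408 0.0407 0.0417] ang [-109.   162.6   72.4  -17.5]
plate [ 0.4475 -0.0646] edges [0.0504 0.0489 0.0489 0.0508] ang [ -82.3 -171.    99.9   10.7]
chan [0.6619 0.1186] edges [0.0424 0.056  0.043  0.0563] ang [-109.8  161.7   70.7  -19. ]
blue [0.4485 0.3047] edges [0.1318 0.2022 0.1323 0.2033] ang [-94.5 175.8  86.   -4.3]
green [ 0.4434 -0.2847] edges [0.1327 0.2031 0.133  0.2046] ang [-105.6  164.5   75.   -15.6]
hex [0.4298 0.0706] edges [0.0255 0.0178 0.0218 0.02   0.0206 0.0216] ang [-123.5  175.9  118.9   62.7    2.   -54.3]
red [0.5543 0.0679] edges [0.] ang [0.]
red1 [0.5541 0.0685] edges [0.] ang [0.]
bare [ 0.6713 -0.114 ] edges [0.] ang [0.]
tin [ 0.6928 -0.2879] edges [0.] ang [0.]
[0.78918733 0.06420933 0.02      ] [0.81768532 0.14929541 0.02      ]
[[-0.001  0.317  0.948]
 [-0.001  0.948 -0.317]
 [-1.    -0.001 -0.   ]]
```

```bash
cat > go.py <<'E'
import sys
from h import *
from bench import bot
# usage: go.py x y z yawdeg [x y z yaw ...]
s=bot.observe(); p=s['position']; Rn=R.from_quat(s['tool_rot']); M=Rn.as_matrix()
print('t%.2f'%s['t'],p.round(4),'yaw',np.degrees(np.arctan2(M[1,1],M[0,1])).round(1),'xax',M[:,0].round(3),'gap',round(s['finger_gap'],4),'q7',s['joint_pos'][6].round(2),'F',np.round(s['ft_force'],1))
a=list(map(float,sys.argv[1:]))
for i in range(0,len(a),4):
    x,y,z,w=a[i:i+4]; w=np.radians(w); c,sn=np.cos(w),np.sin(w)
    Rd=R.from_matrix(np.array([[0,0,-1],[c,sn,0],[sn,-c,0]]).T)
    print('shift',(M.T@(np.array([x,y,z])-p)).round(4).tolist(),'turn',(Rn.inv()*Rd).as_rotvec().round(3).tolist())
E
python3 go.py .45 .30 .2 85  .4475 -.0646 .16 99.3
```

```text
t0.15 [0.2061 0.6159 0.2259] yaw 71.5 xax [-0.001 -0.001 -1.   ] gap 0.0919 q7 -0.21 F [ 0.2  0.  -0.6]
shift [0.0262, -0.2222, 0.3315] turn [-0.236, -0.0, 0.001]
shift [0.0667, -0.5687, 0.4448] turn [-0.485, -0.0, 0.001]
```

```bash
python3 -m crank '[[-1,[0.004,-0.03,0.045],[-0.03,0,0]],[-1,[0.01,-0.07,0.1],[-0.08,0,0]],[-1,[0.015,-0.12,0.15],[-0.13,0,0]],[-1,[0.02,-0.16,0.19],[-0.18,0,0]],[-1,[0.026,-0.2,0.23],[-0.23,0,0]],[-1,[0.03,-0.25,0.27],[-0.28,0,0]],[-1,[0.035,-0.3,0.31],[-0.33,0,0]],[-1,[0.04,-0.35,0.335],[-0.38,0,0]],[-1,[0.05,-0.4,0.36],[-0.43,0,0]],[-1,[0.055,-0.45,0.385],[-0.485,0,0]]]'; python3 go.py .4475 -.0646 .10 99.3
```

```text
t: 1.4
position: [0.4282, 0.0649, 0.1713]
tool_rot: [-0.058, 0.705, 0.057, 0.704]
ft_force: [-0.5, 0.1, -0.2]
finger_gap: 0.092
t1.40 [0.4282 0.0649 0.1713] yaw 99.4 xax [-0.001 -0.002 -1.   ] gap 0.092 q7 1.46 F [-0.5  0.1 -0.2]
shift [0.0714, -0.1309, -0.002] turn [0.001, -0.001, 0.001]
```

```bash
python3 -m crank '[[-0.6,[0.02,-0.04,0],[0,0,0]],[-0.6,[0.035,-0.09,-0.001],[0,0,0]],[-0.6,[0.06,-0.131,-0.002],[0,0,0]],[-0.6,[0.071,-0.131,-0.002],[0,0,0]],[-0.6,[0.071,-0.131,-0.002],[0,0,0]]]'; python3 go.py .4475 -.0646 .004 99.3; python3 - <<'E'
from bench import bot
import cv2
r=bot.read_camera("wrist"); cv2.imwrite("pics/w1.png",r["color"][:,:,::-1])
r=bot.read_camera("top"); cv2.imwrite("pics/t1.png",r["color"][:,:,::-1])
E
```

```text
t: 2.02
position: [0.4465, -0.064, 0.0996]
tool_rot: [-0.058, 0.706, 0.058, 0.704]
ft_force: [0.5, 0.5, -0.6]
finger_gap: 0.0733
t2.02 [ 0.4465 -0.064   0.0996] yaw 99.4 xax [-0.003 -0.001 -1.   ] gap 0.0733 q7 1.75 F [ 0.5  0.5 -0.6]
shift [0.0956, -0.0007, 0.0012] turn [0.001, -0.003, 0.0]
```

View pics/w1.png

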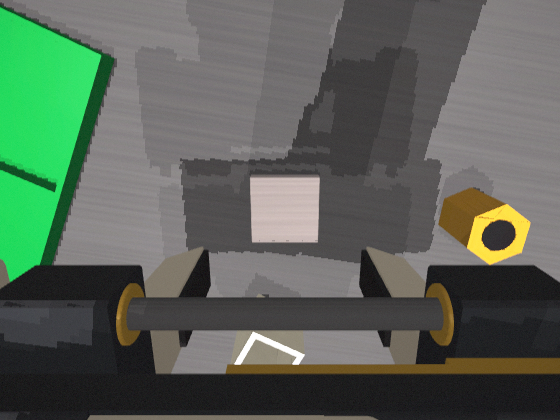

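```bash
python3 - <<'E'
from h import *
from bench import bot
C=cam(bot.read_camera("wrist"))
for z,pts in((.01,[(251,175),(319,175),(319,242),(250,242)]),(.045,[(497,235)])):
    P=np.array([ray(C,u,v,z) for u,v in pts]); print(P.round(4).tolist(),P.mean(0))
E
```

```text
[[0.4245, -0.0918, 0.01], [0.4165, -0.0443, 0.01], [0.4667, -0.0345, 0.01], [0.4753, -0.0855, 0.01]] [ 0.44573332 -0.06402921  0.01      ]
[[0.4293, 0.071, 0.045]] [0.42934981 0.07095747 0.045     ]
```

The wrist view shows the plate at (285,209), square between the fingers. Its position agrees with the top camera within 2 mm, and so does the hex.

```bash
python3 -m crank '[[-0.6,[0.03,0,0],[0,0,0]],[-0.6,[0.06,0,0],[0,0,0]],[-0.6,[0.08,0,0],[0,-0.003,0]],[-0.6,[0.09,0,0],[0,-0.003,0]],[-0.6,[0.096,0,0],[0,-0.003,0]],[-0.6,[0.096,0,0],[0,-0.003,0]],[1,[0.096,0,0],[0,-0.003,0]],[1,[0.096,0,0],[0,-0.003,0]],[1,[0.096,0,0],[0,-0.003,0]],[1,[0.096,0,0],[0,-0.003,0]]]'; python3 go.py
```

```text
t: 3.42
position: [0.4483, -0.0635, 0.0053]
tool_rot: [-0.059, 0.703, 0.058, 0.706]
ft_force: [-0.1, -0.8, 3.8]
finger_gap: 0.0491
t3.42 [ 0.4483 -0.0635  0.0053] yaw 99.5 xax [ 0.004 -0.001 -1.   ] gap 0.0491 q7 1.7 F [-0.1 -0.8  3.8]
```

```bash
python3 -m crank '[[1,[0,0,0],[0,0,0]],[1,[-0.015,0,0],[0,0,0]],[1,[-0.04,0,0],[0,0,0]],[1,[-0.08,0,0],[0,0,0]],[1,[-0.11,0,0],[0,0,0]],[1,[-0.12,0,0],[0,0,0]]]'; python3 go.py .4984 .301 .12 85.7 .4984 .301 .011 85.7
```

```text
t: 4.18
position: [0.4489, -0.0636, 0.1275]
tool_rot: [-0.059, 0.702, 0.058, 0.707]
ft_force: [0.3, -0.2, -2.6]
finger_gap: 0.0493
t4.17 [ 0.4489 -0.0636  0.1275] yaw 99.5 xax [ 0.007 -0.001 -1.   ] gap 0.0493 q7 1.76 F [ 0.3 -0.2 -2.6]
shift [0.0074, 0.3514, 0.109] turn [0.241, 0.007, 0.002]
shift [0.1164, 0.3517, 0.1082] turn [0.241, 0.007, 0.002]
```

```bash
python3 -m crank '[[1,[0,0.02,0.005],[0.01,0,0]],[1,[0,0.06,0.02],[0.04,0.002,0]],[1,[0,0.11,0.035],[0.08,0.004,0]],[1,[0,0.16,0.05],[0.12,0.006,0]],[1,[0,0.21,0.065],[0.16,0.007,0]],[1,[0,0.26,0.08],[0.2,0.007,0]],[1,[0,0.31,0.095],[0.22,0.007,0]],[1,[0.007,0.34,0.106],[0.241,0.007,0.002]],[1,[0.007,0.3515,0.109],[0.241,0.007,0.002]],[1,[0.007,0.3515,0.109],[0.241,0.007,0.002]]]'; python3 go.py .4984 .301 .011 85.7;  python3 - <<'E'
from bench import bot
import cv2
r=bot.read_camera("wrist"); cv2.imwrite("pics/w2.png",r["color"][:,:,::-1])
E
```

```text
t: 5.42
position: [0.4976, 0.3008, 0.1196]
tool_rot: [0.026, 0.707, -0.026, 0.706]
ft_force: [-0.1, -0.3, -2.1]
finger_gap: 0.0493
t5.42 [0.4976 0.3008 0.1196] yaw 85.8 xax [-0.001 -0.001 -1.   ] gap 0.0493 q7 0.79 F [-0.1 -0.3 -2.1]
shift [0.1086, 0.0004, 0.0009] turn [0.001, -0.001, 0.001]
```

View pics/w2.png

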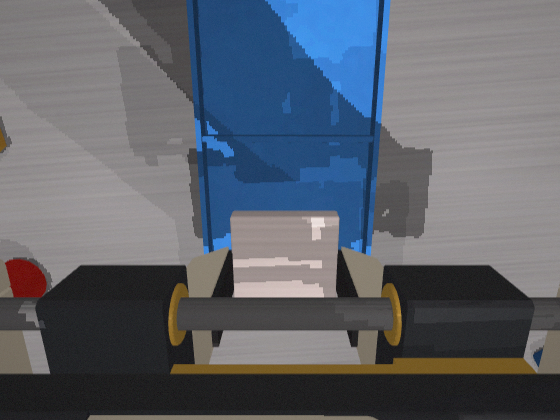

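```bash
python3 -m crank '[[1,[0.02,0,0],[0,0,0]],[1,[0.05,0,0.001],[0,0,0]],[1,[0.08,0,0.001],[0,0,0]],[1,[0.095,0,0.001],[0,0,0]],[1,[0.103,0,0.001],[0,0,0]],[1,[0.107,0,0.001],[0,0,0]],[1,[0.108,0,0.001],[0,0,0]],[1,[0.108,0,0.001],[0,0,0]]]'; python3 go.py .4984 .301 .0093 85.7
```

```text
t: 6.48
position: [0.4994, 0.2996, 0.0125]
tool_rot: [0.026, 0.707, -0.027, 0.707]
ft_force: [0.3, 1.1, -1.8]
finger_gap: 0.0492
t6.47 [0.4994 0.2996 0.0125] yaw 85.7 xax [ 0.    -0.001 -1.   ] gap 0.0492 q7 0.74 F [ 0.3  1.1 -1.8]
shift [0.0032, 0.0013, -0.0011] turn [-0.0, 0.0, 0.001]
```

```bash
python3 -m crank '[[1,[0.002,0,0],[0,0,0]],[1,[0.003,0,0],[0,0,0]],[1,[0.003,0,0],[0,0,0]]]'; python3 go.py
```

```text
t: 6.85
position: [0.4994, 0.2997, 0.0095]
tool_rot: [0.026, 0.707, -0.027, 0.707]
ft_force: [-0.1, 0.4, -2.1]
finger_gap: 0.0493
t6.85 [0.4994 0.2997 0.0095] yaw 85.7 xax [ 0.    -0.001 -1.   ] gap 0.0493 q7 0.74 F [-0.1  0.4 -2.1]
```

```bash
python3 -m crank '[[1,[0.001,0,0],[0,0,0]],[1,[0.002,0,0],[0,0,0]],[-0.3,[0.002,0,0],[0,0,0]],[-0.3,[0.002,0,0],[0,0,0]],[-0.3,[0.002,0,0],[0,0,0]],[-0.3,[-0.02,0,0],[0,0,0]],[-0.3,[-0.06,0,0],[0,0,0]],[-0.6,[-0.1,0,0],[0,0,0]],[-0.6,[-0.1,0,0],[0,0,0]]]'; python3 go.py .4296 .0708 .1 90; python3 - <<'E'
from bench import bot
import cv2
r=bot.read_camera("wrist"); cv2.imwrite("pics/w3.png",r["color"][:,:,::-1])
E
```

```text
t: 7.98
position: [0.5018, 0.3014, 0.1129]
tool_rot: [0.028, 0.705, -0.026, 0.709]
ft_force: [-0.4, 0.8, -1.0]
finger_gap: 0.0724
t7.97 [0.5018 0.3014 0.1129] yaw 85.7 xax [ 0.006  0.003 -1.   ] gap 0.0724 q7 0.78 F [-0.4  0.8 -1. ]
shift [0.0118, -0.2354, -0.0547] turn [-0.075, 0.006, -0.003]
```

View pics/w3.png

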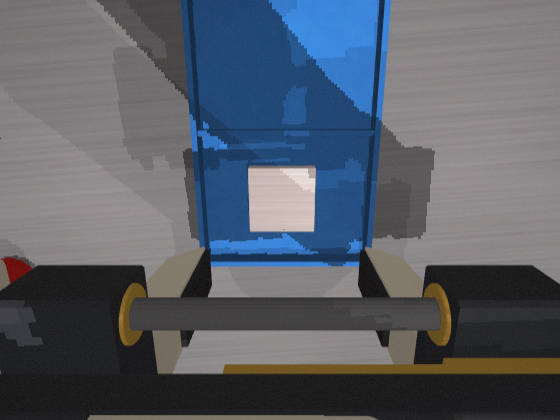

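The plate lies flat and square in the far blue compartment, with corners from (249,167) to (315,231). Next is the hex.

```bash
python3 -c "
from h import *
from bench import bot
C=cam(bot.read_camera('wrist'))
P=np.array([ray(C,u,v,.014) for u,v in [(249,167),(315,166),(315,231),(249,231)]]);print(P.round(4).tolist(),P.mean(0))"
python3 -m crank '[[-0.6,[0,-0.03,-0.007],[-0.01,0,0]],[-0.6,[0,-0.08,-0.018],[-0.03,0.003,0]],[-0.6,[0,-0.13,-0.03],[-0.05,0.006,0]],[-0.6,[0,-0.18,-0.042],[-0.07,0.006,-0.003]],[-0.6,[0.01,-0.22,-0.052],[-0.075,0.006,-0.003]],[-0.6,[0.012,-0.235,-0.055],[-0.075,0.006,-0.003]],[-0.6,[0.012,-0.235,-0.055],[-0.075,0.006,-0.003]]]'; python3 go.py .4296 .0708 .01 90
```

```text
[[0.4669, 0.2768, 0.014], [0.4698, 0.3242, 0.014], [0.5198, 0.3217, 0.014], [0.516, 0.2716, 0.014]] [0.49311152 0.29859941 0.014     ]
t: 8.95
position: [0.4264, 0.069, 0.097]
tool_rot: [-0.0, 0.71, -0.002, 0.705]
ft_force: [1.1, 0.6, 1.3]
finger_gap: 0.0734
t8.95 [0.4264 0.069  0.097 ] yaw 89.9 xax [-0.007 -0.003 -1.   ] gap 0.0734 q7 1.25 F [1.1 0.6 1.3]
shift [0.0869, 0.0021, 0.0038] turn [-0.002, -0.007, 0.003]
```

```bash
python3 -m crank '[[-0.6,[0,0.002,0.003],[0,-0.007,0.003]],[-0.6,[0.03,0.002,0.003],[0,-0.007,0.003]],[-0.6,[0.06,0.002,0.003],[0,-0.007,0.003]],[-0.6,[0.08,0.002,0.003],[0,-0.007,0.003]],[-0.6,[0.087,0.002,0.003],[0,-0.007,0.003]],[-0.6,[0.087,0.002,0.003],[0,-0.007,0.003]],[1,[0.087,0.002,0.003],[0,-0.007,0.003]],[1,[0.087,0.002,0.003],[0,-0.007,0.003]],[1,[0.087,0.002,0.003],[0,-0.007,0.003]],[1,[0.087,0.002,0.003],[0,-0.007,0.003]]]'; python3 go.py;  python3 -c "
from bench import bot
import cv2
r=bot.read_camera('top'); cv2.imwrite('pics/t2.png',cv2.resize(r['color'][220:340,110:290,::-1],None,fx=4.4,fy=4.4,interpolation=2))"
```

```text
t: 10.2
position: [0.429, 0.0706, 0.0102]
tool_rot: [0.001, 0.707, -0.001, 0.707]
ft_force: [-0.5, -1.2, 0.4]
finger_gap: 0.038
t10.20 [0.429  0.0706 0.0102] yaw 89.9 xax [ 0.001 -0.    -1.   ] gap 0.038 q7 1.18 F [-0.5 -1.2  0.4]
```

View pics/t2.png

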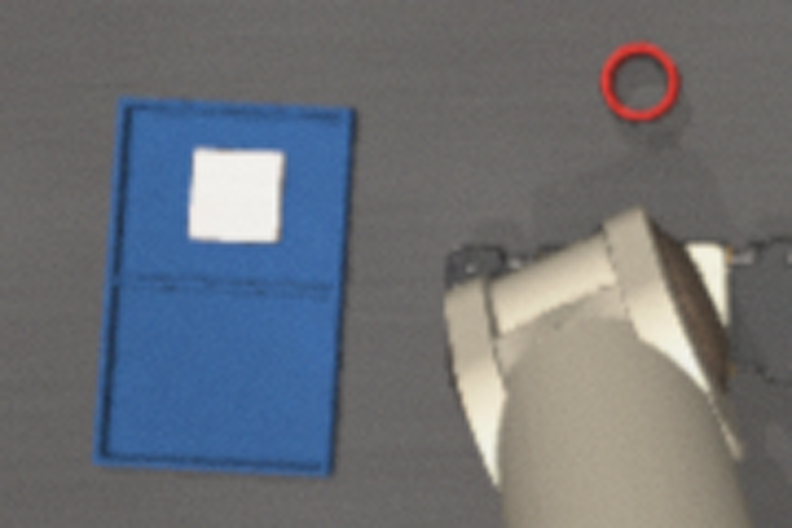

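```bash
python3 -c "
from h import *
P=np.array([ray(TOP,u,v,.014) for u,v in crop([(192,147),(285,152),(280,243),(188,240)],4.4,110,220)]);print(P.round(4).tolist(),P.mean(0))"
python3 -m crank '[[1,[0,0,0],[0,0,0]],[1,[0,0,0],[0,0,0]],[1,[-0.02,0,0],[0,0,0]],[1,[-0.05,0,0],[0,0,0]],[1,[-0.09,0,0],[0,0,0]],[1,[-0.12,0,0],[0,0,0]],[1,[-0.13,0,0],[0,0,0]]]'; python3 go.py .3986 .3084 .12 85.7
```

```text
[[0.5264, 0.3241, 0.014], [0.5221, 0.2714, 0.014], [0.4712, 0.2747, 0.014], [0.4744, 0.3266, 0.014]] [0.49852835 0.29919195 0.014     ]
t: 11.12
position: [0.4297, 0.0707, 0.1415]
tool_rot: [0.001, 0.706, -0.001, 0.708]
ft_force: [-0.4, -0.0, -3.0]
finger_gap: 0.0366
t11.12 [0.4297 0.0707 0.1415] yaw 89.9 xax [ 0.003 -0.    -1.   ] gap 0.0366 q7 1.27 F [-0.4 -0.  -3. ]
shift [0.0213, 0.2376, -0.0318] turn [0.073, 0.003, 0.0]
```

```bash
python3 -m crank '[[1,[0,0.02,-0.002],[0,0,0]],[1,[0,0.06,-0.008],[0.02,0,0]],[1,[0,0.11,-0.015],[0.04,0,0]],[1,[0,0.16,-0.022],[0.05,0.003,0]],[1,[0.01,0.2,-0.027],[0.07,0.003,0]],[1,[0.02,0.228,-0.03],[0.073,0.003,0]],[1,[0.021,0.2375,-0.032],[0.073,0.003,0]],[1,[0.021,0.2375,-0.032],[0.073,0.003,0]],[1,[0.021,0.2375,-0.032],[0.073,0.003,0]]]'; python3 go.py .3986 .3084 .016 85.7;  python3 -c "
from bench import bot
import cv2
r=bot.read_camera('wrist'); cv2.imwrite('pics/w4.png',r['color'][:,:,::-1])"
```

```text
t: 12.25
position: [0.3987, 0.3066, 0.1202]
tool_rot: [0.027, 0.707, -0.028, 0.707]
ft_force: [-0.7, -0.8, -3.6]
finger_gap: 0.0366
t12.25 [0.3987 0.3066 0.1202] yaw 85.6 xax [-0.    -0.001 -1.   ] gap 0.0366 q7 0.63 F [-0.7 -0.8 -3.6]
shift [0.1041, 0.0019, -0.0003] turn [-0.002, -0.0, 0.001]
```

View pics/w4.png

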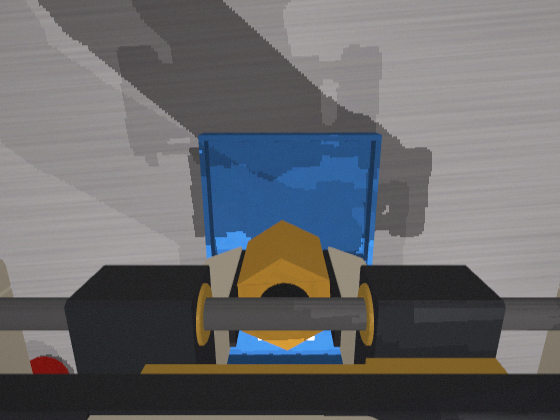

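The hex is held upright over the near compartment. It was gripped with the TCP at 10.2 mm, so it meets the tray floor at about 14.2 mm.

```bash
python3 -m crank '[[1,[0.03,0.002,0],[0,0,0]],[1,[0.06,0.002,0],[0,0,0]],[1,[0.085,0.002,0],[0,0,0]],[1,[0.097,0.002,0],[0,0,0]],[1,[0.102,0.002,0],[0,0,0]],[1,[0.104,0.002,0],[0,0,0]],[1,[0.105,0.002,0],[0,0,0]],[1,[0.105,0.002,0],[0,0,0]]]'; python3 go.py .3986 .3084 .014 85.7
```

```text
t: 13.3
position: [0.3994, 0.3088, 0.0159]
tool_rot: [0.027, 0.706, -0.028, 0.707]
ft_force: [-0.2, -0.1, -2.5]
finger_gap: 0.0365
t13.30 [0.3994 0.3088 0.0159] yaw 85.6 xax [ 0.001 -0.    -1.   ] gap 0.0365 q7 0.55 F [-0.2 -0.1 -2.5]
shift [0.0019, -0.0005, -0.0008] turn [-0.002, 0.001, 0.0]
```

```bash
python3 -m crank '[[1,[0.001,0,0],[0,0,0]],[1,[0.002,0,0],[0,0,0]],[1,[0.002,0,0],[0,0,0]],[-0.3,[0.002,0,0],[0,0,0]],[-0.3,[0.002,0,0],[0,0,0]],[-0.3,[0.002,0,0],[0,0,0]],[-0.3,[0.002,0,0],[0,0,0]],[-0.3,[-0.02,0,0],[0,0,0]],[-0.3,[-0.06,0,0],[0,0,0]],[-0.6,[-0.1,0,0],[0,0,0]]]'; python3 go.py .5543 .068 .12 85.7
```

```text
t: 14.55
position: [0.399, 0.3087, 0.1167]
tool_rot: [0.027, 0.707, -0.028, 0.707]
ft_force: [0.7, 0.6, -0.2]
finger_gap: 0.066
t14.55 [0.399  0.3087 0.1167] yaw 85.6 xax [ 0.    -0.001 -1.   ] gap 0.066 q7 0.62 F [ 0.7  0.6 -0.2]
shift [-0.0031, -0.2279, 0.1735] turn [-0.002, 0.0, 0.001]
```

```bash
python3 -m crank '[[-0.6,[-0.003,-0.02,0.015],[0,0,0]],[-0.6,[-0.003,-0.055,0.042],[0,0,0]],[-0.6,[-0.003,-0.095,0.072],[0,0,0]],[-0.6,[-0.003,-0.135,0.103],[0,0,0]],[-0.6,[-0.003,-0.175,0.133],[0,0,0]],[-0.6,[-0.003,-0.21,0.16],[0,0,0]],[-0.6,[-0.003,-0.228,0.1735],[0,0,0]],[-0.6,[-0.003,-0.228,0.1735],[0,0,0]],[-0.6,[-0.003,-0.228,0.1735],[0,0,0]]]'; python3 go.py .5543 .068 .014 85.7;python3 -c "
from bench import bot
import cv2
r=bot.read_camera('wrist'); cv2.imwrite('pics/w5.png',r['color'][:,:,::-1])"
```

```text
t: 15.68
position: [0.5535, 0.0695, 0.1197]
tool_rot: [0.027, 0.707, -0.027, 0.706]
ft_force: [0.5, 0.6, -0.5]
finger_gap: 0.0737
t15.68 [0.5535 0.0695 0.1197] yaw 85.6 xax [-0.001 -0.    -1.   ] gap 0.0737 q7 1.2 F [ 0.5  0.6 -0.5]
shift [0.1057, -0.0014, 0.001] turn [-0.001, -0.001, 0.0]
```

View pics/w5.png

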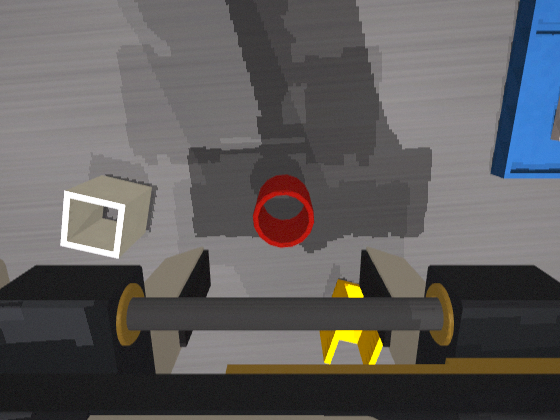

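```bash
python3 -c "
from h import *
from bench import bot
C=cam(bot.read_camera('wrist'))
print(ray(C,284,217,.05), [ray(C,u,v,.05) for u,v in[(65,192),(125,206),(119,257),(61,245)]])"
python3 -m crank '[[-0.6,[0.02,-0.001,0.001],[0,0,0]],[-0.6,[0.05,-0.001,0.001],[0,0,0]],[-0.6,[0.08,-0.001,0.001],[0,0,0]],[-0.6,[0.1,-0.001,0.001],[0,0,0]],[-0.6,[0.106,-0.001,0.001],[0,0,0]],[-0.6,[0.106,-0.001,0.001],[0,0,0]],[1,[0.106,-0.001,0.001],[0,0,0]],[1,[0.106,-0.001,0.001],[0,0,0]],[1,[0.106,-0.001,0.001],[0,0,0]],[1,[0.106,-0.001,0.001],[0,0,0]]]'; python3 go.py
```

```text
[0.550209   0.06907463 0.05      ] [array([ 0.52210384, -0.07319014,  0.05      ]), array([ 0.53456174, -0.03583676,  0.05      ]), array([ 0.57084839, -0.04759256,  0.05      ]), array([ 0.55894268, -0.0854904 ,  0.05      ])]
t: 17.02
position: [0.5546, 0.0687, 0.0143]
tool_rot: [0.026, 0.707, -0.027, 0.707]
ft_force: [0.2, -0.8, 1.6]
finger_gap: 0.042
t17.02 [0.5546 0.0687 0.0143] yaw 85.7 xax [ 0. -0. -1.] gap 0.042 q7 1.15 F [ 0.2 -0.8  1.6]
```

```bash
python3 -m crank '[[1,[0,0,0],[0,0,0]],[1,[-0.02,0,0],[0,0,0]],[1,[-0.05,0,0],[0,0,0]],[1,[-0.09,0,0],[0,0,0]],[1,[-0.12,0,0],[0,0,0]],[1,[-0.13,0,0],[0,0,0]]]'; python3 go.py .4985 .2995 .13 85.7
```

```text
t: 17.77
position: [0.556, 0.069, 0.1472]
tool_rot: [0.027, 0.705, -0.026, 0.708]
ft_force: [0.4, 0.8, -2.1]
finger_gap: 0.0421
t17.77 [0.556  0.069  0.1472] yaw 85.7 xax [ 0.005  0.    -1.   ] gap 0.0421 q7 1.21 F [ 0.4  0.8 -2.1]
shift [0.017, 0.2256, -0.0746] turn [0.0, 0.004, -0.001]
```

```bash
python3 -m crank '[[1,[0,0.02,-0.007],[0,0,0]],[1,[0,0.06,-0.02],[0,0.004,0]],[1,[0,0.11,-0.036],[0,0.004,0]],[1,[0,0.155,-0.051],[0,0.004,0]],[1,[0.01,0.195,-0.065],[0,0.004,0]],[1,[0.017,0.22,-0.073],[0,0.004,0]],[1,[0.017,0.2255,-0.0745],[0,0.004,0]],[1,[0.017,0.2255,-0.0745],[0,0.004,0]]]'; python3 go.py .4985 .2995 .03 85.7;python3 -c "
from bench import bot
import cv2
r=bot.read_camera('wrist'); cv2.imwrite('pics/w6.png',r['color'][:,:,::-1])"
```

```text
t: 18.77
position: [0.4987, 0.2985, 0.1297]
tool_rot: [0.026, 0.707, -0.027, 0.707]
ft_force: [1.0, -0.4, -1.8]
finger_gap: 0.0418
t18.77 [0.4987 0.2985 0.1297] yaw 85.7 xax [-0.    -0.001 -1.   ] gap 0.0418 q7 0.76 F [ 1.  -0.4 -1.8]
shift [0.0997, 0.0011, -0.0003] turn [0.0, 0.0, 0.001]
```

View pics/w6.png

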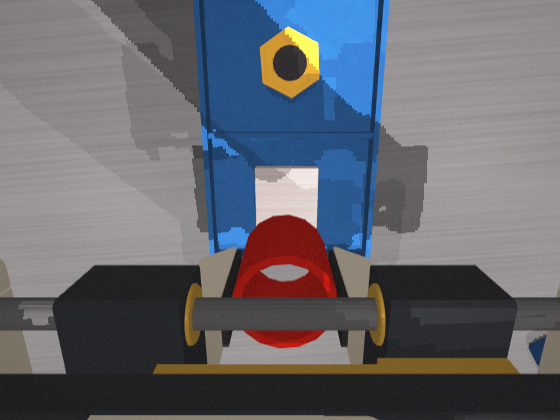

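The boss stands in its compartment at (290,62). The pipe is lined up over the plate: both are centred near column 286.

```bash
python3 -m crank '[[1,[0.02,0.001,0],[0,0,0]],[1,[0.05,0.001,0],[0,0,0]],[1,[0.075,0.001,0],[0,0,0]],[1,[0.09,0.001,0],[0,0,0]],[1,[0.097,0.001,0],[0,0,0]],[1,[0.1,0.001,0],[0,0,0]],[1,[0.1,0.001,0],[0,0,0]],[1,[0.1,0.001,0],[0,0,0]]]'; python3 go.py .4985 .2995 .0285 85.7
```

```text
t: 19.82
position: [0.4999, 0.299, 0.0307]
tool_rot: [0.027, 0.706, -0.027, 0.707]
ft_force: [0.1, 0.4, -2.3]
finger_gap: 0.0418
t19.82 [0.4999 0.299  0.0307] yaw 85.6 xax [ 0.002 -0.    -1.   ] gap 0.0418 q7 0.7 F [ 0.1  0.4 -2.3]
shift [0.0022, 0.0004, -0.0015] turn [-0.001, 0.002, -0.0]
```

```bash
python3 -m crank '[[1,[0.001,0,-0.001],[0,0,0]],[1,[0.002,0,-0.001],[0,0.002,0]],[1,[0.0025,0,-0.001],[0,0.002,0]],[1,[0.0025,0,-0.001],[0,0.002,0]]]';python3 go.py
```

```text
t: 20.32
position: [0.499, 0.2991, 0.0283]
tool_rot: [0.027, 0.707, -0.027, 0.707]
ft_force: [-1.6, -0.8, -0.8]
finger_gap: 0.0418
t20.32 [0.499  0.2991 0.0283] yaw 85.6 xax [-0.  0. -1.] gap 0.0418 q7 0.7 F [-1.6 -0.8 -0.8]
```

Touching down. Release and move off toward the tube.

```bash
python3 -m crank '[[1,[0.0005,0,0],[0,0,0]],[-0.3,[0.0005,0,0],[0,0,0]],[-0.3,[0.0005,0,0],[0,0,0]],[-0.3,[0,0,0],[0,0,0]],[-0.3,[0,0,0],[0,0,0]],[-0.3,[-0.02,0,0],[0,0,0]],[-0.3,[-0.05,0,0],[0,0,0]],[-0.6,[-0.09,0,0],[0,0,0]],[-0.6,[-0.1,0,0],[0,0,0]]]'; python3 go.py .549 -.0612 .12 72.2
```

```text
t: 21.45
position: [0.501, 0.3006, 0.1326]
tool_rot: [0.028, 0.705, -0.026, 0.708]
ft_force: [0.5, 0.3, -0.3]
finger_gap: 0.0722
t21.45 [0.501  0.3006 0.1326] yaw 85.6 xax [ 0.005  0.003 -1.   ] gap 0.0722 q7 0.75 F [ 0.5  0.3 -0.3]
shift [0.0117, -0.3571, 0.0754] turn [0.234, 0.005, -0.004]
```

```bash
python3 -m crank '[[-0.6,[0,-0.03,0.005],[0.02,0,0]],[-0.6,[0,-0.08,0.015],[0.05,0,0]],[-0.6,[0,-0.13,0.027],[0.09,0.002,0]],[-0.6,[0,-0.18,0.038],[0.13,0.004,-0.002]],[-0.6,[0,-0.23,0.049],[0.17,0.005,-0.004]],[-0.6,[0,-0.28,0.06],[0.2,0.005,-0.004]],[-0.6,[0.005,-0.325,0.069],[0.22,0.005,-0.004]],[-0.6,[0.012,-0.35,0.074],[0.234,0.005,-0.004]],[-0.6,[0.012,-0.357,0.0755],[0.234,0.005,-0.004]],[-0.6,[0.012,-0.357,0.0755],[0.234,0.005,-0.004]]]'; python3 go.py .549 -.0612 .014 72.2;python3 -c "
from bench import bot
import cv2
r=bot.read_camera('wrist'); cv2.imwrite('pics/w7.png',r['color'][:,:,::-1])
r=bot.read_camera('top'); cv2.imwrite('pics/t3.png',r['color'][:,:,::-1])"
```

```text
t: 22.7
position: [0.5491, -0.0596, 0.1196]
tool_rot: [0.109, 0.699, -0.108, 0.698]
ft_force: [0.6, 1.2, 0.6]
finger_gap: 0.0737
t22.70 [ 0.5491 -0.0596  0.1196] yaw 72.3 xax [-0.001  0.001 -1.   ] gap 0.0737 q7 1.24 F [0.6 1.2 0.6]
shift [0.1056, -0.0016, 0.0005] turn [0.002, -0.001, -0.001]
```

View pics/w7.png

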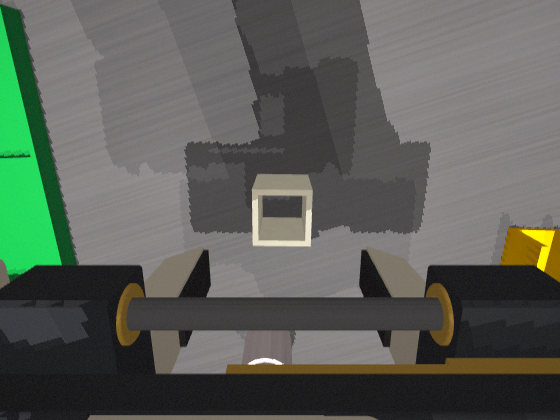

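View pics/t3.png

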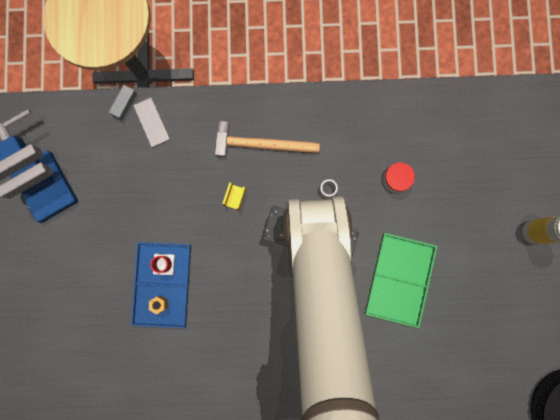

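The tube at (282,210) is square and centred between the jaws. In the blue tray the pipe is on the plate and the boss is in the other half. Grasp the tube.

```bash
python3 -m crank '[[-0.6,[0.02,-0.0015,0.0005],[0,0,0]],[-0.6,[0.05,-0.0015,0.0005],[0,0,0]],[-0.6,[0.08,-0.0015,0.0005],[0,0,0]],[-0.6,[0.1,-0.0015,0.0005],[0,0,0]],[-0.6,[0.106,-0.0015,0.0005],[0,0,0]],[-0.6,[0.106,-0.0015,0.0005],[0,0,0]],[1,[0.106,-0.0015,0.0005],[0,0,0]],[1,[0.106,-0.0015,0.0005],[0,0,0]],[1,[0.106,-0.0015,0.0005],[0,0,0]],[1,[0.106,-0.0015,0.0005],[0,0,0]]]'; python3 go.py
```

```text
t: 24.05
position: [0.5494, -0.0604, 0.0141]
tool_rot: [0.109, 0.699, -0.108, 0.699]
ft_force: [0.1, 0.0, 1.9]
finger_gap: 0.0401
t24.05 [ 0.5494 -0.0604  0.0141] yaw 72.4 xax [ 0.     0.001 -1.   ] gap 0.0401 q7 1.2 F [0.1 0.  1.9]
```

```bash
python3 -m crank '[[1,[0,0,0],[0,0,0]],[1,[-0.02,0,0],[0,0,0]],[1,[-0.05,0,0],[0,0,0]],[1,[-0.09,0,0],[0,0,0]],[1,[-0.12,0,0],[0,0,0]],[1,[-0.13,0,0],[0,0,0]]]'; python3 go.py .3952 -.2715 .13 74.7
```

```text
t: 24.8
position: [0.5504, -0.0606, 0.1457]
tool_rot: [0.109, 0.698, -0.108, 0.7]
ft_force: [-0.6, 0.8, -1.8]
finger_gap: 0.0402
t24.80 [ 0.5504 -0.0606  0.1457] yaw 72.4 xax [ 0.003  0.001 -1.   ] gap 0.0402 q7 1.25 F [-0.6  0.8 -1.8]
shift [0.0151, -0.248, -0.0841] turn [-0.04, 0.003, -0.002]
```

```bash
python3 -m crank '[[1,[0,-0.02,-0.007],[0,0,0]],[1,[0,-0.06,-0.02],[-0.01,0,0]],[1,[0,-0.1,-0.034],[-0.02,0.003,0]],[1,[0,-0.145,-0.049],[-0.03,0.003,0]],[1,[0.005,-0.19,-0.064],[-0.04,0.003,-0.002]],[1,[0.012,-0.225,-0.076],[-0.04,0.003,-0.002]],[1,[0.015,-0.244,-0.083],[-0.04,0.003,-0.002]],[1,[0.015,-0.248,-0.084],[-0.04,0.003,-0.002]],[1,[0.015,-0.248,-0.084],[-0.04,0.003,-0.002]]]'; python3 go.py .3952 -.2715 .02 74.7;python3 -c "
from bench import bot
import cv2
r=bot.read_camera('wrist'); cv2.imwrite('pics/w8.png',r['color'][:,:,::-1])"
```

```text
t: 25.92
position: [0.3946, -0.2712, 0.1293]
tool_rot: [0.095, 0.701, -0.094, 0.7]
ft_force: [0.3, -0.0, -2.3]
finger_gap: 0.04
t25.93 [ 0.3946 -0.2712  0.1293] yaw 74.6 xax [-0.001  0.001 -1.   ] gap 0.04 q7 1.81 F [ 0.3 -0.  -2.3]
shift [0.1093, -0.0002, 0.0009] turn [-0.001, -0.002, -0.0]
```

View pics/w8.png

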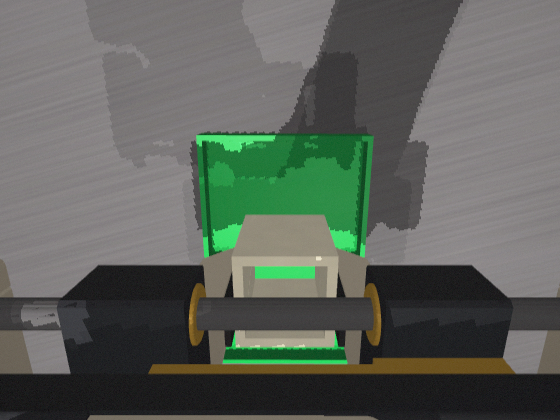

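The tube is centred over the near green compartment and square with its walls.

```bash
python3 -m crank '[[1,[0.02,0,0],[0,0,0]],[1,[0.05,0,0.001],[0,0,0]],[1,[0.08,0,0.001],[0,0,0]],[1,[0.1,0,0.001],[0,0,0]],[1,[0.107,0,0.001],[0,0,0]],[1,[0.109,0,0.001],[0,0,0]],[1,[0.109,0,0.001],[0,0,0]],[1,[0.109,0,0.001],[0,0,0]]]'; python3 go.py .3952 -.2715 .018 74.7
```

```text
t: 26.98
position: [0.3968, -0.2713, 0.0214]
tool_rot: [0.094, 0.701, -0.094, 0.701]
ft_force: [0.0, 0.8, -1.4]
finger_gap: 0.0399
t26.98 [ 0.3968 -0.2713  0.0214] yaw 74.7 xax [ 0.001 -0.    -1.   ] gap 0.0399 q7 1.78 F [ 0.   0.8 -1.4]
shift [0.0034, -0.0006, -0.0015] turn [0.0, 0.001, -0.0]
```

```bash
python3 -m crank '[[1,[0.0015,0,0],[0,0,0]],[1,[0.003,0,0],[0,0,0]],[1,[0.0035,0,0],[0,0,0]],[1,[0.0035,0,0],[0,0,0]],[-0.3,[0.0035,0,0],[0,0,0]],[-0.3,[0.0035,0,0],[0,0,0]],[-0.3,[0.0035,0,0],[0,0,0]],[-0.3,[0.0035,0,0],[0,0,0]]]';python3 go.py; python3 -m crank '[[-0.3,[-0.02,0,0],[0,0,0]],[-0.3,[-0.05,0,0],[0,0,0]],[-0.6,[-0.09,0,0],[0,0,0]],[-0.6,[-0.11,0,0],[0,0,0]],[-0.6,[-0.11,0,0],[0,0,0]]]'; python3 go.py .5 -.1 .14 73 .662 .1186 .12 71
```

```text
t: 27.98
position: [0.3969, -0.2713, 0.0179]
tool_rot: [0.094, 0.701, -0.094, 0.701]
ft_force: [0.2, 0.1, 0.1]
finger_gap: 0.0592
t27.98 [ 0.3969 -0.2713  0.0179] yaw 74.7 xax [ 0.001 -0.    -1.   ] gap 0.0592 q7 1.78 F [0.2 0.1 0.1]
t: 28.6
position: [0.398, -0.2721, 0.1294]
tool_rot: [0.093, 0.699, -0.095, 0.702]
ft_force: [-0.9, 0.6, -0.0]
finger_gap: 0.0735
t28.60 [ 0.398  -0.2721  0.1294] yaw 74.7 xax [ 0.004 -0.002 -1.   ] gap 0.0735 q7 1.81 F [-0.9  0.6 -0. ]
shift [-0.0106, 0.1929, 0.0531] turn [0.03, 0.004, 0.001]
shift [0.0095, 0.4465, 0.1516] turn [0.065, 0.004, 0.001]
```

```bash
python3 -m crank '[[-0.6,[0,0.03,0.01],[0,0,0]],[-0.6,[0,0.08,0.027],[0.01,0,0]],[-0.6,[0,0.13,0.044],[0.02,0,0]],[-0.6,[0,0.18,0.061],[0.03,0.004,0]],[-0.6,[0,0.23,0.078],[0.04,0.004,0]],[-0.6,[0,0.28,0.095],[0.05,0.004,0]],[-0.6,[0,0.33,0.112],[0.06,0.004,0]],[-0.6,[0,0.38,0.129],[0.065,0.004,0]],[-0.6,[0.005,0.425,0.144],[0.065,0.004,0]],[-0.6,[0.0095,0.4465,0.1515],[0.065,0.004,0]]]'; python3 go.py;python3 -m crank '[[-0.6,[0,0,0],[0,0,0]]]';python3 go.py .662 .1186 .12 71; python3 -c "
from bench import bot
import cv2
r=bot.read_camera('wrist'); cv2.imwrite('pics/w9.png',r['color'][:,:,::-1])"
```

```text
t: 29.85
position: [0.6618, 0.1226, 0.1178]
tool_rot: [0.116, 0.698, -0.115, 0.697]
ft_force: [-0.4, -0.6, 0.3]
finger_gap: 0.0735
t29.85 [0.6618 0.1226 0.1178] yaw 71.2 xax [-0.002  0.001 -1.   ] gap 0.0735 q7 0.92 F [-0.4 -0.6  0.3]
t: 29.98
position: [0.6608, 0.1249, 0.1154]
tool_rot: [0.115, 0.7, -0.114, 0.696]
ft_force: [-0.1, -0.2, 0.4]
finger_gap: 0.0737
t29.98 [0.6608 0.1249 0.1154] yaw 71.4 xax [-0.005  0.001 -1.   ] gap 0.0737 q7 0.92 F [-0.1 -0.2  0.4]
shift [-0.0047, -0.0056, 0.0031] turn [0.006, -0.005, 0.0]
```

View pics/w9.png

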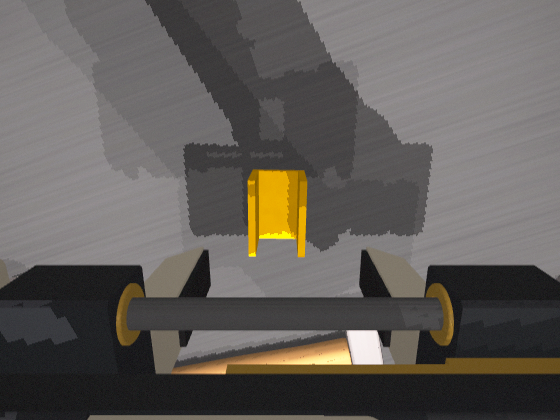

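```bash
python3 -m crank '[[-0.6,[0,-0.005,0.003],[0.006,-0.005,0]],[-0.6,[0.02,-0.0055,0.003],[0.006,-0.005,0]],[-0.6,[0.05,-0.0055,0.003],[0.006,-0.005,0]],[-0.6,[0.08,-0.0055,0.003],[0.006,-0.005,0]],[-0.6,[0.1,-0.0055,0.003],[0.006,-0.005,0]],[-0.6,[0.107,-0.0055,0.003],[0.006,-0.005,0]],[-0.6,[0.107,-0.0055,0.003],[0.006,-0.005,0]],[-0.6,[0.107,-0.0055,0.003],[0.006,-0.005,0]]]'; python3 go.py .662 .1186 .008 71; python3 -m crank '[[1,[0,0,0],[0,0,0]],[1,[0,0,0],[0,0,0]],[1,[0,0,0],[0,0,0]],[1,[0,0,0],[0,0,0]],[1,[0,0,0],[0,0,0]]]';python3 go.py
```

```text
t: 31.02
position: [0.6617, 0.1177, 0.0095]
tool_rot: [0.117, 0.697, -0.117, 0.698]
ft_force: [-0.4, 0.5, -0.6]
finger_gap: 0.0735
t31.02 [0.6617 0.1177 0.0095] yaw 71.0 xax [ 0.001 -0.001 -1.   ] gap 0.0735 q7 0.9 F [-0.4  0.5 -0.6]
shift [0.0015, 0.0009, -0.0] turn [-0.001, 0.001, 0.0]
t: 31.65
position: [0.6618, 0.1179, 0.0097]
tool_rot: [0.117, 0.697, -0.117, 0.698]
ft_force: [-0.7, 1.0, 1.5]
finger_gap: 0.0398
t31.65 [0.6618 0.1179 0.0097] yaw 71.0 xax [ 0.001 -0.001 -1.   ] gap 0.0398 q7 0.9 F [-0.7  1.   1.5]
```

```bash
python3 -m crank '[[1,[0,0,0],[0,0,0]],[1,[-0.02,0,0],[0,0,0]],[1,[-0.05,0,0],[0,0,0]],[1,[-0.09,0,0],[0,0,0]],[1,[-0.12,0,0],[0,0,0]],[1,[-0.13,0,0],[0,0,0]],[1,[-0.13,0,0],[0,0,0]]]'; python3 go.py .4916 -.2979 .13 74.7
```

```text
t: 32.52
position: [0.6618, 0.1179, 0.1403]
tool_rot: [0.117, 0.697, -0.117, 0.698]
ft_force: [-0.7, -0.4, -2.6]
finger_gap: 0.0398
t32.52 [0.6618 0.1179 0.1403] yaw 71.0 xax [ 0.002 -0.001 -1.   ] gap 0.0398 q7 0.92 F [-0.7 -0.4 -2.6]
shift [0.0101, -0.4486, -0.0253] turn [-0.065, 0.002, -0.0]
```

```bash
python3 -m crank '[[1,[0,-0.02,0],[0,0,0]],[1,[0,-0.06,-0.003],[0,0,0]],[1,[0,-0.11,-0.006],[-0.01,0,0]],[1,[0,-0.16,-0.009],[-0.02,0,0]],[1,[0,-0.21,-0.012],[-0.03,0,0]],[1,[0,-0.26,-0.015],[-0.04,0.002,0]],[1,[0,-0.31,-0.018],[-0.05,0.002,0]],[1,[0,-0.36,-0.02],[-0.06,0.002,0]],[1,[0,-0.405,-0.023],[-0.065,0.002,0]],[1,[0,-0.432,-0.025],[-0.065,0.002,0]]]'; python3 go.py .4916 -.2979 .13 74.7
```

```text
t: 33.78
position: [0.493, -0.2862, 0.1385]
tool_rot: [0.096, 0.702, -0.096, 0.699]
ft_force: [0.0, 0.5, -2.5]
finger_gap: 0.0397
t33.77 [ 0.493  -0.2862  0.1385] yaw 74.4 xax [-0.003 -0.    -1.   ] gap 0.0397 q7 1.71 F [ 0.   0.5 -2.5]
shift [0.0085, -0.0116, 0.0018] turn [-0.005, -0.003, 0.001]
```

```bash
python3 -m crank '[[1,[0.004,-0.008,0.001],[-0.005,-0.003,0]],[1,[0.0085,-0.0115,0.002],[-0.005,-0.003,0]],[1,[0.0085,-0.0115,0.002],[-0.005,-0.003,0]]]'; python3 go.py .4916 -.2979 .016 74.7;python3 -c "
from bench import bot
import cv2
r=bot.read_camera('wrist'); cv2.imwrite('pics/w10.png',r['color'][:,:,::-1])"
```

```text
t: 34.15
position: [0.4918, -0.2963, 0.129]
tool_rot: [0.094, 0.702, -0.093, 0.7]
ft_force: [-0.1, -0.6, -2.7]
finger_gap: 0.0399
t34.15 [ 0.4918 -0.2963  0.129 ] yaw 74.8 xax [-0.002  0.001 -1.   ] gap 0.0399 q7 1.74 F [-0.1 -0.6 -2.7]
shift [0.113, -0.0016, 0.0005] turn [0.001, -0.002, -0.0]
```

View pics/w10.png

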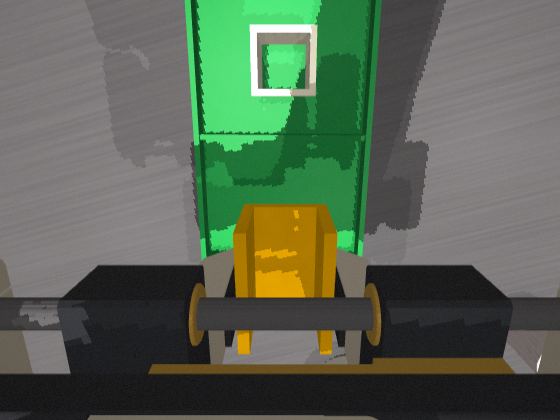

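The tube stands at (283,60) in the near half, and the channel is aligned over the far half. It was gripped with the TCP at 9.7 mm, so it meets the floor at about 13.7 mm.

```bash
python3 -m crank '[[1,[0.02,-0.001,0],[0,0,0]],[1,[0.05,-0.0015,0],[0,0,0]],[1,[0.08,-0.0015,0],[0,0,0]],[1,[0.1,-0.0015,0],[0,-0.002,0]],[1,[0.11,-0.0015,0],[0,-0.002,0]],[1,[0.113,-0.0015,0],[0,-0.002,0]],[1,[0.113,-0.0015,0],[0,-0.002,0]],[1,[0.113,-0.0015,0],[0,-0.002,0]]]'; python3 go.py .4916 -.2979 .0137 74.7
```

```text
t: 35.2
position: [0.4924, -0.2978, 0.0173]
tool_rot: [0.093, 0.7, -0.094, 0.702]
ft_force: [0.5, -0.1, -1.9]
finger_gap: 0.0396
t35.20 [ 0.4924 -0.2978  0.0173] yaw 74.8 xax [ 0.002 -0.001 -1.   ] gap 0.0396 q7 1.72 F [ 0.5 -0.1 -1.9]
shift [0.0036, -0.0003, -0.0008] turn [0.002, 0.002, 0.0]
```

```bash
python3 -m crank '[[1,[0.0015,0,0],[0,0.002,0]],[1,[0.003,0,0],[0,0.002,0]],[1,[0.004,0,0],[0,0.002,0]],[1,[0.004,0,0],[0,0.002,0]],[-0.3,[0.004,0,0],[0,0.002,0]],[-0.3,[0.004,0,0],[0,0.002,0]],[-0.3,[0.004,0,0],[0,0.002,0]],[-0.3,[0.004,0,0],[0,0.002,0]]]';python3 go.py; python3 -m crank '[[-0.3,[-0.02,0,0],[0,0,0]],[-0.3,[-0.05,0,0],[0,0,0]],[-0.6,[-0.09,0,0],[0,0,0]],[-0.6,[-0.13,0.02,0],[0,0,0]],[-0.6,[-0.15,0.06,0],[0,0,0]],[-0.6,[-0.15,0.11,0],[0,0,0]],[-0.6,[-0.15,0.16,0],[0,0,0]],[-0.6,[-0.15,0.21,0],[0,0,0]],[-0.6,[-0.15,0.25,0],[0,0,0]],[-0.6,[-0.15,0.25,0],[0,0,0]]]'; python3 go.py; python3 -m crank '[[-0.6,[0,0,0],[0,0,0]],[-0.6,[0,0,0],[0,0,0]]]';python3 -c "
from bench import bot
import cv2
r=bot.read_camera('top');im=r['color'][:,:,::-1]; cv2.imwrite('pics/t9.png',im)
cv2.imwrite('pics/t9b.png',cv2.resize(im[230:335,120:200],None,fx=5,fy=5,interpolation=2));cv2.imwrite('pics/t9g.png',cv2.resize(im[225:335,355:445],None,fx=5,fy=5,interpolation=2))
r=bot.read_camera('scene');im=r['color'][:,:,::-1]; cv2.imwrite('pics/s9.png',cv2.resize(im[90:250,90:480],None,fx=2,fy=2,interpolation=2))"
```

```text
t: 36.2
position: [0.4925, -0.2978, 0.0133]
tool_rot: [0.093, 0.701, -0.093, 0.701]
ft_force: [0.6, 0.3, -0.2]
finger_gap: 0.0597
t36.20 [ 0.4925 -0.2978  0.0133] yaw 74.8 xax [ 0. -0. -1.] gap 0.0597 q7 1.71 F [ 0.6  0.3 -0.2]
t: 37.45
position: [0.5591, -0.0516, 0.1649]
tool_rot: [0.092, 0.7, -0.09, 0.702]
ft_force: [-0.8, 0.3, -0.2]
finger_gap: 0.0732
t37.45 [ 0.5591 -0.0516  0.1649] yaw 75.2 xax [ 0.003  0.001 -1.   ] gap 0.0732 q7 1.27 F [-0.8  0.3 -0.2]
t: 37.7
position: [0.5591, -0.0528, 0.1655]
tool_rot: [0.092, 0.7, -0.091, 0.702]
ft_force: [0.3, 0.7, 0.2]
finger_gap: 0.0734
```

View pics/t9b.png

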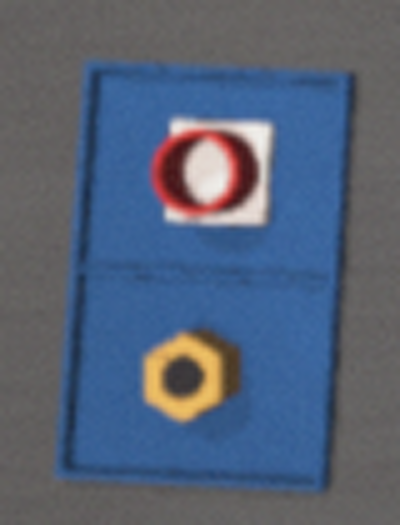

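View pics/t9g.png

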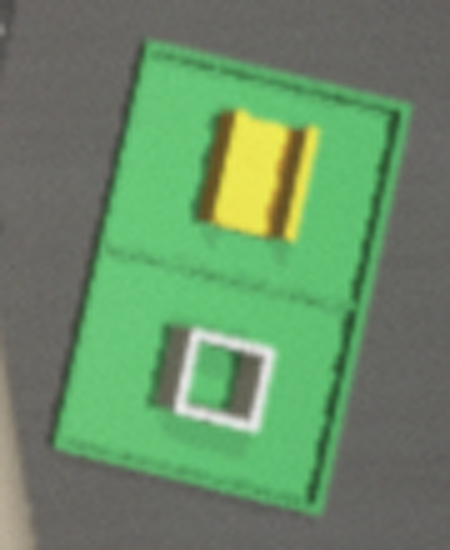

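View pics/s9.png

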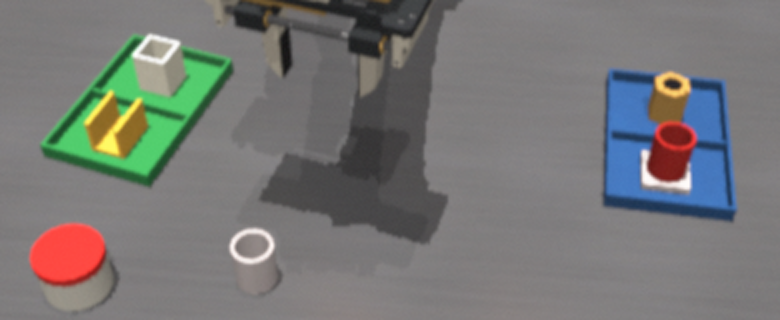

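View pics/t9.png

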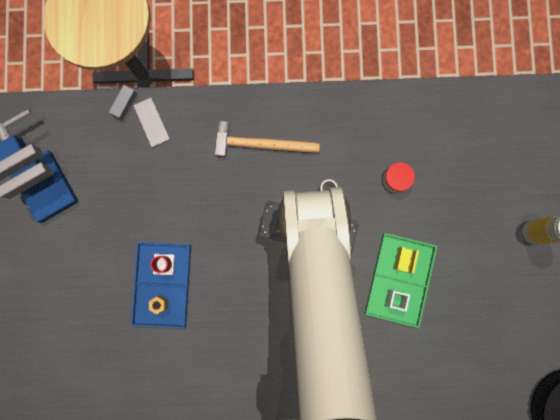

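```bash
python3 - <<'E'
from h import *
b=(5,120,230);g=(5,355,225)
tr={'b':(np.array([.4485,.3047]),-4.3),'g':(np.array([.4434,-.2847]),-15.3)}
for n,t,c,z,p in[('plate','b',b,.014,[(170,118),(273,122),(267,225),(163,220)]),('red','b',b,.064,[(196,172)]),('hex','b',b,.049,[(184,377)]),('tube','g',g,.054,[(192,328),(275,346),(257,433),(174,412)]),('chan','g',g,.044,[(235,108),(320,127),(290,242),(212,220)])]:
    P=np.mean([ray(TOP,u,v,z)[:2] for u,v in crop(p,*c)],0); o,a=tr[t]; a=np.radians(a); d=P-o
    print(n,P.round(4),'tray',round(d@[np.cos(a),np.sin(a)],4),round(d@[-np.sin(a),np.cos(a)],4))
E
```

```text
plate [0.499  0.2993] tray 0.0508 -0.0016
red [0.4988 0.2983] tray 0.0506 -0.0026
hex [0.4013 0.3084] tray -0.0473 0.0001
tube [ 0.3964 -0.2704] tray -0.0491 0.0014
chan [ 0.4925 -0.2964] tray 0.0504 0.0017
```

All checks pass: the red pipe is about 1 mm from the plate centre, and every piece is within 3 mm of its compartment centre. The gripper is clear, so I'm handing in.

```bash
python3 -c "
from bench import bot
print(bot.hand_in())"
```

```text
the job is handed in; nothing more can be done
None
```

Both weldment kits are made up, and I handed the job in at about 38 s of the 131 s allowed. The hand-in reports no verdict, so the result rests on my own checks.

- **Blue tray:** the base plate is in the far half with the red pipe standing on it, and the brass boss is in the near half.
- **Green tray:** the channel is in the far half and the square tube in the near half.

**Last checks (top and scene cameras):**
- **Position:** every piece measured within 3 mm of its compartment centre, and the red pipe about 1 mm from the plate centre.
- **Level:** all five pieces look upright or flat. I judged this by eye and did not measure the tilt.
- **Bystanders:** the bare pipe, the tin and the hammer look unmoved. The arm partly hid the bare pipe in the last top view, but it shows upright in the scene view, and the arm never went near it.
- **Contact:** the gripper was clear of everything at hand-in. Forces read after each move stayed below about 5 N.

**Disagreement between cameras:** the wrist camera put points about 4–5 mm short in x compared with the top camera. I used the top camera throughout, because its sizes matched the given dimensions to within about 3 mm and the grasps agreed with it.

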